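# Refit the water filter of the drinks station

### The arm

A 7-joint arm with a two-finger parallel gripper is mounted at the origin on the work surface. World frame = base frame: x ahead of the robot, y to its left, z up, the work surface at z = 0. Lengths are in m, angles in rad, forces in N, time in s.
With the tool pointing down it reaches from about 0.425 to 0.95 m from the base axis. Payload 16.7 kg.
Tool frame: the origin (TCP) lies at the very end of the fingers, on their centre line; the grasp point (between the pads) lies 19 mm behind it (env.hold_point_z is the distance from the TCP to the grasp point, in m); x points along the fingers, y is the direction in which the jaws open and shut, and the axes are right-handed (so a half turn about x gives the same grasp; the last joint's range is limited). The gripper opens to 94 mm and grips with 3 to 60 N. Pads are 16 mm wide; open, the fingers measure 119 mm over their backs; the gripper's body (75 mm by 177 mm) begins 78 mm behind the grasp point.
Start: joints at [0.983, 0.426, 0.074, 1.606, -0.034, 1.111, -0.067], TCP at [0.287, -0.611, 0.205] pointing down, gripper open.
Joint ranges: [-2.85, 2.85], [-0.5, 2.14], [-1.23, 1.37], [0.21, 2.46], [-1.02, 4.16], [0.16, 2.05], [-2.73, 2.73]. Speed limits (rad/s): [1.89, 1.89, 2.39, 2.39, 3.01, 3.01, 3.01].

### API

Orientations are given as a rotation vector (axis times angle).
In Python, from cell import env, imaging, job gives the robot as it stands.
- The arm moves only by the tool jog_arm, never from a script. Its argument "series" is a list of rows, each a list of 7 numbers: the shift along the tool's x, y, z in m, then the turn, a rotation vector about the tool's x, y, z in rad, then the closure, from -1 (fully open) to 1 (shut). A call has 1 to 20 rows; each row shifts and turns the commanded pose from where the row before left it, along the tool's axes as they then stand; what a row does not reach is not made up. A row lasts 1/8 s, in which the tool goes at most 62.5 mm and 10.7 degrees, less where a joint would pass 70% of its speed; a pose out of reach is approached as far as the arm can. A call with a gripper value outside its range is refused whole. The fingers move at their own pace and stop on an object; the grip force is fixed at half the most. Time passes only in rows, so rows that do not move let the fingers close. It gives the time, the measured TCP pose, the force and the opening at its end, in the units of the state.
- env.read_state(): the state, without advancing time (a new reading comes with each control period).
- imaging.capture(name): name is "scene" or "top"; returns the picture (400x640x3 uint8, red, green, blue); there is no depth.
- imaging.camera_info(name): a dict with "fov_y" (degrees; the focal length in pixels is half the picture's height over the tangent of half this angle, whatever the lens; pixels are square), "cx", "cy" (the principal point, pixels), "T" (4x4, takes a point from camera to world coordinates). Camera axes: x right, y down, z forward; pixel columns grow to the right and rows downward; lengths in m; the calibration is good to about 2 mm. A picture is of the moment at which its call begins. camera_info takes no time and is no camera call.
- job.close_job(): hands the job in, once; it reports no verdict.
The state is a dict: "time_s": time; "q": joint angles; "dq": joint speeds; "tau": joint torques, N m; "eef_pos": TCP position; "eef_rot": TCP orientation; "wrist_force": force on the tool from outside, world axes, zero at the start; "ft_torque": the same for the moment, N m; "width": finger opening in m.
Only numpy, scipy, OpenCV 4.12 (cv2) and the standard library are available. Lean on these libraries where they do the work, as an engineer would, in place of code of your own. Each camera call takes 0.05 s, during which the arm holds its last target. There are 200 camera calls.

### The job

Put the drinks station's water filter back together: into the open filter housing drop first the strainer plate, then the spacer sleeve, then the filter puck, each lying level with its grip upwards and resting fully home on the one below. Then set the retaining ring on top, its two ears in the gaps between the housing's two claws, and screw it clockwise (seen from above) until its ears come up against the stops under the claws, so that it keeps the stack clamped down when you let go. Leave the crockery, glasses and spoon where they are.

Things in the scene. Friction and masses are not known exactly. Their poses are not given: they have to be found in the camera images.
- housing_mouth (a point): Filter housing: upright steel barrel fixed to the counter, bore 85 mm, base and top flange 132 mm across. This point: centre of its open mouth, at the rim, 111 mm above the counter; axes turn with the housing, z up. Its sprung floor lies 89 mm below the rim. Two equal opposite claws stand on the flange, 43 to 65 mm from the axis, up to 27 mm above the rim.
- housing_gap (a point): Centre of one of the two gaps between the claws, at rim height, 52 mm from the axis on the housing's own +x; the other is opposite on -x. Each is open 22 degrees to either side for a ring's ear. A low post blocks turning anticlockwise. Clockwise (from above) an ear slides under the claw and meets the stop about 75 degrees (1.3 rad) from the gap's centre.
- housing_claw (a point): Underside of one claw at the low end of its slope, 52 mm from the axis, 11 mm above the rim, 58 degrees clockwise of the gap's centre. Each claw's underside starts 18 mm above the rim beside the gap, slopes down to this point, and stays level from there to the stop.
- seat (a joint): Travel of the sprung floor of the housing, m: 0 up, grows as the stack is pressed down, 0.006 at most. It takes 5 N to start it moving and 0.7 N more for each mm. The loose stack does not press it; the ring screwed fully home holds it down by about 4 mm.
- strainer_grip (a point): Strainer plate: flat steel disc 76 mm across, 8 mm thick, with rows of holes, lying flat, and on its top an upright flat tab 32 mm long (along its x), 10 mm thick (along its y), 24 mm tall. This point is the centre of the tab, 20 mm above the disc's underside; whole height 32 mm.
- spacer_grip (a point): Spacer sleeve: open aluminium tube 76 mm across outside, 66 mm inside, 56 mm tall, standing upright, with a bar across its top along its x, 12 mm wide (along its y) and 16 mm tall, flush with the tube's upper rim. This point is the centre of the bar, 48 mm above the underside. Beneath the bar the tube is empty and takes up the strainer's tab.
- filter_grip (a point): Filter puck: white plastic disc 76 mm across, 18 mm thick, ribbed round its side, lying flat, with a round knob 18 mm across and 26 mm tall on its top. This point is the centre of the knob, 31 mm above the underside; whole height 44 mm.
- ring_grip (a point): Retaining ring: grey plastic, 76 mm across, 44 mm inside, 22 mm tall, with two upright finger lugs on top along its own +y and -y: 22 mm wide, 8 mm thick, 60 mm over their outer faces, standing 50 mm above the ring. This point: on the axis between the lugs, 58 mm above the underside (whole height 72). Grip over the lugs' outer faces, closing along its y. A half turn gives the same ring.
- ring_ear (a point): Top centre of one of the ring's two ears, 22 mm above the ring's underside, on its own +x (the other on -x): 8 mm thick, 18 mm wide, reaching 57 mm from the axis. With the ring resting on the filter, before screwing, its underside is 7 mm below the housing's rim and the ears' tops 15 mm above it; the filter's knob stands between the lugs.
- mug_a: Bystander to leave alone: white mug, 76 mm across, 85 mm tall; origin at its underside.
- mug_b: Bystander to leave alone: white mug, 76 mm across, 85 mm tall; origin at its underside.
- glass_a: Bystander to leave alone: clear tumbler, 60 mm across, 100 mm tall; origin at its underside.
- glass_b: Bystander to leave alone: clear tumbler, 60 mm across, 100 mm tall; origin at its underside.
- bowl: Bystander to leave alone: white bowl, 120 mm across, 45 mm tall; origin at its underside.
- spoon: Bystander to leave alone: metal spoon; origin at its underside.
Mind the look-alikes: they are no part of the job. Leave any blue, red or yellow look-alike of the part that bears strainer_grip alone.

How it is judged:
By the outcome, as a careful person would: the job done as asked, in the order asked, and still so for the second after the job is handed in, with the robot touching nothing.
It also fails if it takes over 72 s, if anything falls off the work surface, if the arm or the gripper's body presses on something with over 40 N, if the wrist force passes 120 N, or if a joint passes its speed limit or range.

## Working session

There is one attempt and no reset: what is moved stays moved. The work goes in short steps, Python scripts to look and compute and a tool call to move; the robot and the scene stay as the last step left them, time stands still between calls to the robot, and variables do not carry over. Pictures are saved under pics/ and viewed, about 8 in all and at most 12, crops included, and the job is handed in when it is done.

Besides the shell and the picture viewer there is one more tool, called after "Call:" as name([rows], argument=value, ...), one row to a line, values as JSON. jog_arm: Moves the arm, as the interface text tells. Its arguments: {"type":"object","properties":{"series":{"type":"array","items":{"type":"array","items":{"type":"number"}}}},"required":["series"]}

```bash
mkdir -p pics; ls; python3 - <<'E'
from cell import env, imaging, job
import cv2, numpy as np
np.set_printoptions(precision=4,suppress=True)
for n in ("scene","top"):
    im=imaging.capture(n); cv2.imwrite(f"pics/{n}0.png",im[...,::-1])
    c=imaging.camera_info(n); print(n,c)
print(env.read_state(), env.hold_point_z)
E
```

```text
pics
scene {'fov_y': 50.555404768817375, 'cx': 325.82782315959867, 'cy': 194.93314759309683, 'T': array([[-0.8832,  0.394 , -0.2542,  0.8916],
       [ 0.4688,  0.7537, -0.4606,  0.6086],
       [ 0.0101, -0.526 , -0.8504,  1.266 ],
       [ 0.    ,  0.    ,  0.    ,  1.    ]])}
top {'fov_y': 44.007071980885826, 'cx': 317.9569308185647, 'cy': 195.94287414494687, 'T': array([[ 0.0224, -0.9862,  0.1638,  0.2825],
       [-0.9997, -0.0217,  0.0062, -0.0409],
       [-0.0025, -0.1639, -0.9865,  1.6547],
       [ 0.    ,  0.    ,  0.    ,  1.    ]])}
{'time_s': 0.1, 'q': array([ 0.9825,  0.4266,  0.0739,  1.6066, -0.0341,  1.1108, -0.0671]), 'dq': array([ 0.0005, -0.0008, -0.0016, -0.0037, -0.0005,  0.0005,  0.0002]), 'tau': array([  0.0097, -93.7471,   3.6786, -45.5036,  -0.0485,   0.0168,
        -0.    ]), 'eef_pos': array([ 0.2866, -0.6107,  0.2049]), 'eef_rot': array([ 1.9786,  0.4423, -1.9793]), 'wrist_force': array([-0.3502, -0.0997,  0.4486]), 'ft_torque': array([-0.0034, -0.0002, -0.0181]), 'width': 0.09406087144386716} 0.0188
```

View pics/top0.png

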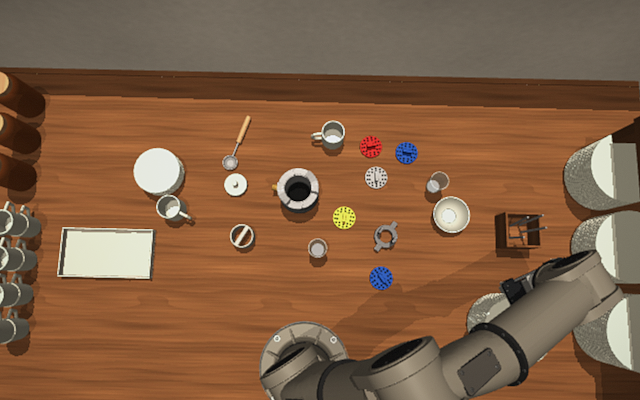

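View pics/scene0.png

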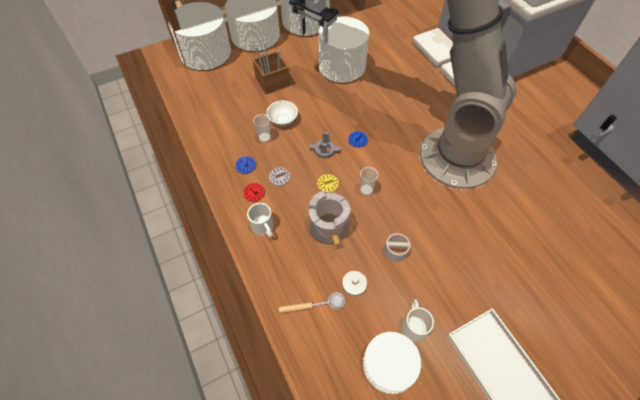

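The top view shows the housing at about (298,190), spacer (242,236), white filter puck (235,184) and ring (386,236). The strainer candidates are steel (376,177), red (370,147), blue (406,152), blue (381,278) and yellow (344,217). The uncoloured steel disc at (376,177) fits the description. I'll confirm it in enlarged crops.

```bash
python3 - <<'E'
import cv2
a=cv2.imread("pics/top0.png")[130:270,215:415]; b=cv2.imread("pics/scene0.png")[125:305,240:425]
cv2.imwrite("pics/topc.png",cv2.resize(a,None,fx=4,fy=4,interpolation=cv2.INTER_CUBIC))
cv2.imwrite("pics/scenec.png",cv2.resize(b,None,fx=3.3,fy=3.3,interpolation=cv2.INTER_CUBIC))
E
```

```text
(no output)
```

View pics/topc.png

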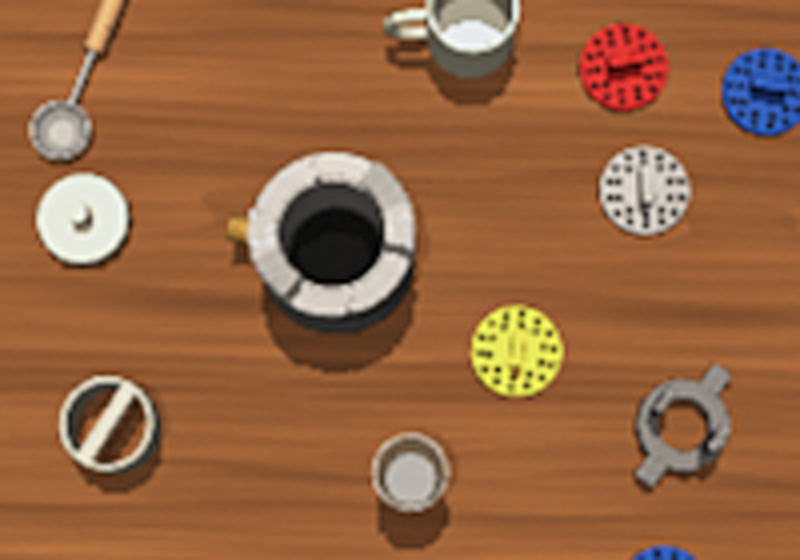

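View pics/scenec.png

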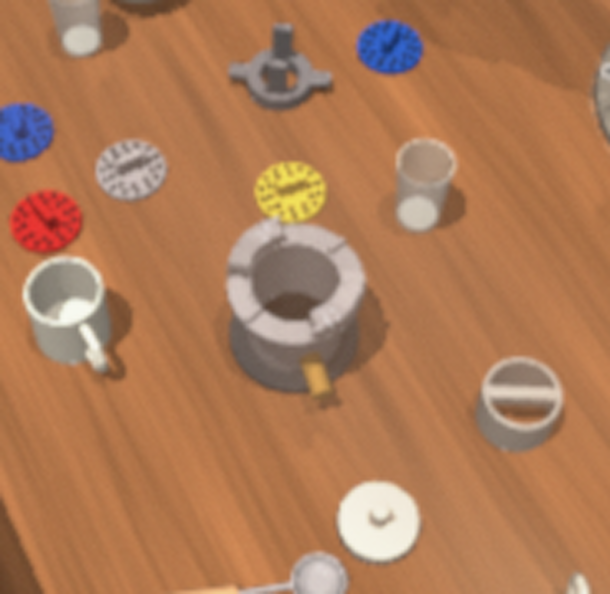

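The grey-white steel disc (top (376,177), scene (280,176)) is the only uncoloured strainer. The others are plainly red, blue or yellow. Next I'll fit wireframes of the known sizes to the image gradients in both cameras.

```bash
cat > h.py <<'E'
import numpy as np, cv2
from cell import env, imaging, job
from scipy.optimize import minimize
CAM={n:imaging.camera_info(n) for n in ("scene","top")}
def proj(n,P):
    c=CAM[n]; T=c["T"]; f=200/np.tan(np.radians(c["fov_y"]/2))
    p=(np.asarray(P)-T[:3,3])@T[:3,:3]
    return np.c_[f*p[:,0]/p[:,2]+c["cx"], f*p[:,1]/p[:,2]+c["cy"]]
def ray(n,u,v,z):
    c=CAM[n]; T=c["T"]; f=200/np.tan(np.radians(c["fov_y"]/2))
    d=T[:3,:3]@[(u-c["cx"])/f,(v-c["cy"])/f,1]; return T[:3,3]+d*(z-T[2,3])/d[2]
def arc(r,z,a0=0,a1=360,n=120):
    t=np.radians(np.linspace(a0,a1,n)); return np.c_[r*np.cos(t),r*np.sin(t),z+0*t]
def line(a,b,n=25): return np.linspace(a,b,n)
def rect(x0,x1,y0,y1,z): 
    c=[(x0,y0,z),(x1,y0,z),(x1,y1,z),(x0,y1,z)]; return np.vstack([line(c[i],c[(i+1)%4]) for i in range(4)])
k=1e-3
MOD={"strainer":[arc(38*k,8*k),rect(-16*k,16*k,-5*k,5*k,32*k)],
"spacer":[arc(38*k,56*k),arc(33*k,56*k),line((-33*k,6*k,56*k),(33*k,6*k,56*k)),line((-33*k,-6*k,56*k),(33*k,-6*k,56*k))],
"filter":[arc(38*k,18*k),arc(9*k,44*k,n=40)],
"ring":[arc(38*k,22*k,15,165),arc(38*k,22*k,195,345),rect(38*k,57*k,-9*k,9*k,22*k),rect(-57*k,-38*k,-9*k,9*k,22*k),rect(-11*k,11*k,22*k,30*k,72*k),rect(-11*k,11*k,-30*k,-22*k,72*k)],
"housing":[arc(65*k,138*k,24,156),arc(65*k,138*k,204,336),arc(43*k,138*k,24,156,60),arc(43*k,138*k,204,336,60)]+[line((43*k*np.cos(a),43*k*np.sin(a),138*k),(65*k*np.cos(a),65*k*np.sin(a),138*k)) for a in np.radians([22,158,202,338])]}
def place(P,x,y,t):
    c,s=np.cos(t),np.sin(t); return P@np.array([[c,s,0],[-s,c,0],[0,0,1]])+[x,y,0]
def grad(im):
    g=cv2.GaussianBlur(im,(0,0),0.7).astype(np.float32)
    return np.sqrt(sum(cv2.Sobel(g,cv2.CV_32F,*d,ksize=3)**2 for d in((1,0),(0,1))).max(2))
def score(G,n,name,p):
    uv=proj(n,place(np.vstack(MOD[name]),*p)).astype(np.float32)
    return np.minimum(cv2.remap(G[n],uv[:,0],uv[:,1],cv2.INTER_LINEAR),250).mean()
def fit(G,name,p0,cams=("scene","top"),rot=True,rad=.012):
    J=lambda p:-sum(score(G,n,name,p) for n in cams)
    best=None
    angs=np.radians(np.arange(0,180,10)) if rot else [p0[2]]
    g=np.arange(-rad,rad+1e-4,.004)
    c=sorted((J((p0[0]+a,p0[1]+b,t)),p0[0]+a,p0[1]+b,t) for a in g for b in g for t in angs)[:5]
    for q in c:
        s=np.array([[0,0,0],[.004,0,0],[0,.004,0],[0,0,.1]])+np.array(q[1:])
        r=minimize(J,q[1:],method="Nelder-Mead",options=dict(initial_simplex=s,xatol=1e-4,fatol=1e-3))
        if best is None or r.fun<best.fun: best=r
    return best.x,-best.fun
E
python3 - <<'E'
from h import *
np.set_printoptions(precision=4,suppress=True)
I={n:cv2.imread(f"pics/{n}0.png") for n in CAM}; G={n:grad(I[n]) for n in I}
c={"strainer":(645.5,190,.008),"spacer":(108.5,424,.056),"filter":(83.5,219,.018),"ring":(683,425,.022),"housing":(331.5,235,.138)}
S={}
for n,(u,v,z) in c.items():
    p=ray("top",215+(u+.5)/4-.5,130+(v+.5)/4-.5,z)
    S[n],s=fit(G,n,(p[0],p[1],0.))
    print(n,p[:2],"joint",S[n],round(s),*[ (m,fit(G,n,S[n],(m,),False)) for m in I])
np.save("S.npy",S,allow_pickle=True)
t=[]
for n in("strainer","spacer","filter","ring","housing"):
    for m in("top","scene"):
        w=20 if n!="housing" else 30; K=200//w
        u,v=proj(m,[[*S[n][:2],.03 if n!="housing" else .1]])[0].astype(int)
        a=cv2.resize(I[m][v-w:v+w,u-w:u+w],(200,200),interpolation=cv2.INTER_CUBIC); f=200/(2*w)
        b=a.copy()
        for q in proj(m,place(np.vstack(MOD[n]),*S[n])):
            x,y=((q-[u-w,v-w]+.5)*f-.5).astype(int)
            if 0<=x<200 and 0<=y<200: b[y,x]=(0,255,0)
        t.append(b if n!="housing" else np.vstack([b,a]))
L=np.vstack([np.hstack(t[0:4]),np.hstack(t[4:8])]); cv2.imwrite("pics/fit.png",np.vstack([L,np.zeros((0,800,3),np.uint8)]))
H=np.hstack([cv2.resize(x,(300,600)) if 0 else x for x in t[8:]])
cv2.imwrite("pics/house.png",cv2.resize(H,(600,600)) if 0 else cv2.resize(H,None,fx=1.5,fy=1.5))
E
```

```text
strainer [ 0.6249 -0.226 ] joint [ 0.626  -0.2224 -0.2578] 373 ('scene', (array([ 0.6264, -0.221 , -0.2107]), np.float64(161.86082458496094))) ('top', (array([ 0.6252, -0.2237, -0.2698]), np.float64(215.57606506347656)))
spacer [0.4124 0.2125] joint [0.4134 0.2161 2.6336] 427 ('scene', (array([0.4127, 0.2167, 2.61  ]), np.float64(180.2751007080078))) ('top', (array([0.4135, 0.215 , 2.5843]), np.float64(248.8033447265625)))
filter [0.5875 0.2478] joint [0.5866 0.2497 2.7666] 430 ('scene', (array([0.5917, 0.2511, 2.6938]), np.float64(210.6299591064453))) ('top', (array([0.5846, 0.2467, 2.8535]), np.float64(228.4993896484375)))
ring [ 0.4249 -0.256 ] joint [ 0.426  -0.2555  2.5264] 344 ('scene', (array([ 0.4271, -0.2523,  2.5468]), np.float64(151.308349609375))) ('top', (array([ 0.4255, -0.2566,  2.5408]), np.float64(208.32998657226562)))
housing [0.5567 0.0329] joint [0.5579 0.0346 3.0569] 376 ('scene', (array([0.57  , 0.043 , 4.0512]), np.float64(190.02114868164062))) ('top', (array([0.5594, 0.0334, 3.0425]), np.float64(236.4578857421875)))
```

View pics/fit.png

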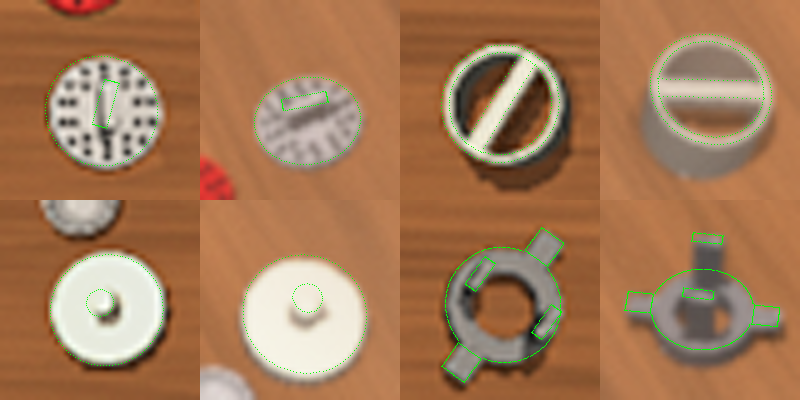

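View pics/house.png

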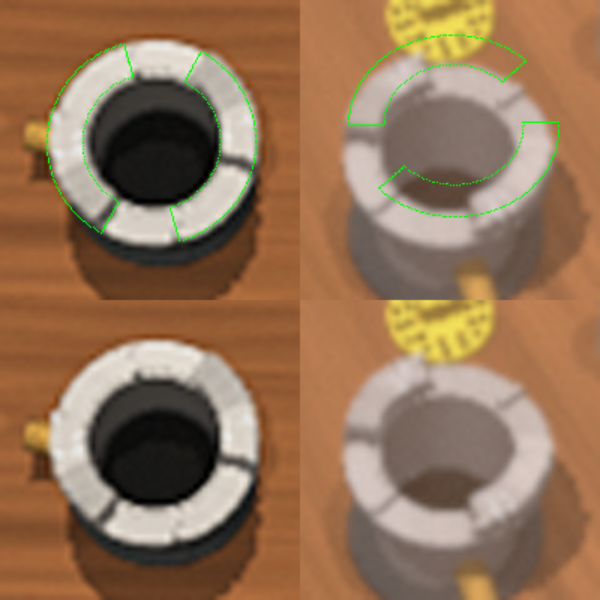

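The strainer, spacer, filter and ring fits lie on their objects, and the two cameras agree within about 4 mm. The housing fit agrees only in the top view: the scene overlay is shifted, because most of the visible rim is flange at 111 mm. I'll make rectified views at both heights to find the claws.

```bash
python3 - <<'E'
from h import *
np.set_printoptions(precision=4,suppress=True)
I={n:cv2.imread(f"pics/{n}0.png") for n in CAM}; G={n:grad(I[n]) for n in I}
for z in (111,124,138):
    MOD["housing"]=[arc(65.5*k,z*k)]
    print(z,[(m,*fit(G,"housing",(.558,.034,0),(m,),False,.02)) for m in I])
rows=[]
for z in (.111,.138):
    r=[]
    for m in("top","scene"):
        g=np.linspace(-.08,.08,380); X,Y=np.meshgrid(g,g)
        # picture right = -y world, picture up = +x world
        P=np.c_[(.558-Y).ravel(),(.034-X).ravel(),np.full(X.size,z)]
        uv=proj(m,P).astype(np.float32).reshape(380,380,2)
        a=cv2.remap(I[m],uv,None,cv2.INTER_CUBIC)
        a=cv2.cvtColor(a,cv2.COLOR_BGR2GRAY); a=cv2.createCLAHE(3,(3,3)).apply(a); r.append(a)
    rows.append(np.hstack(r))
a=np.vstack(rows)
cv2.imwrite("pics/rect.png",cv2.resize(a,(600,600),interpolation=cv2.INTER_AREA))
E
```

```text
111 [('scene', array([0.5642, 0.0329, 0.0778]), np.float64(202.3537139892578)), ('top', array([0.5637, 0.0345, 0.0619]), np.float64(249.7804718017578))]
124 [('scene', array([0.5681, 0.0398, 0.1094]), np.float64(203.91046142578125)), ('top', array([0.5634, 0.0343, 0.0298]), np.float64(249.80079650878906))]
138 [('scene', array([0.5718, 0.0466, 0.0962]), np.float64(200.49520874023438)), ('top', array([0.5607, 0.0334, 0.0797]), np.float64(249.7683563232422))]
```

View pics/rect.png

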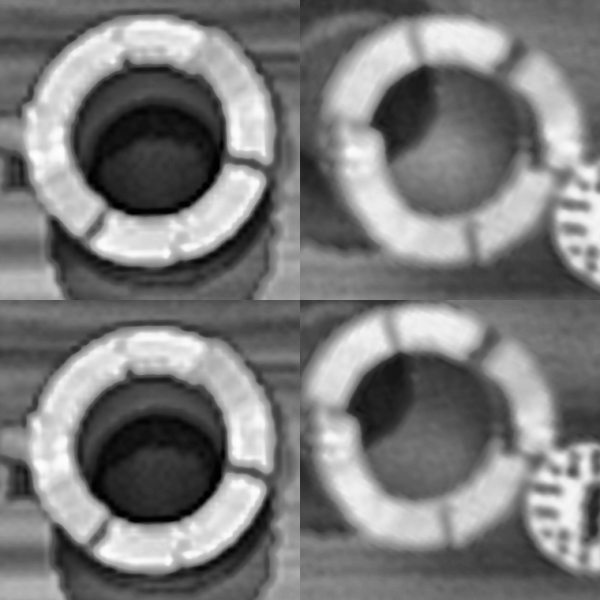

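The two cameras agree on the housing at z = 111 mm: centre (0.564, 0.034). Radial edges give the claws at roughly 31° to 103° clockwise from world +x, plus their opposites, and the post edge at about −14°. That puts the gap's centre at yaw ≈ −8.5°. Next I'll write the move helper.

```bash
cat >> h.py <<'E'
from scipy.spatial.transform import Rotation as R_
def plan(x,y,z,yaw=None):
    """prints tool-frame shift and turn about tool x to reach world TCP x,y,z with jaw axis at yaw (mod pi), tool x down"""
    s=env.read_state(); R=R_.from_rotvec(s["eef_rot"]).as_matrix()
    yw=np.arctan2(R[1,1],R[0,1]); d=R.T@(np.array([x,y,z])-s["eef_pos"])
    print("t",round(s["time_s"],2),"pos",s["eef_pos"].round(4),"toolx",R[:,0].round(3),"yaw",round(yw,3),"w",round(s["width"],4),"F",s["wrist_force"].round(1),"q",s["q"].round(2))
    if yaw is not None:
        t=(yaw-yw+np.pi/2)%np.pi-np.pi/2
        yw2=yw+t; Rt=np.array([[0,np.cos(yw2),np.sin(yw2)],[0,np.sin(yw2),-np.cos(yw2)],[-1,0,0]])
        print("turn rotvec(tool)",(R_.from_matrix(R.T@Rt)).as_rotvec().round(4))
        print("shift after turn",(Rt.T@(np.array([x,y,z])-s["eef_pos"])).round(4))
    print("shift before turn",d.round(4))
E
python3 -c "
from h import *
plan(.626,-.2225,.08,-.25+np.pi/2)"
```

```text
t 0.1 pos [ 0.2866 -0.6107  0.2049] toolx [-0.001  0.001 -1.   ] yaw -1.132 w 0.0941 F [-0.4 -0.1  0.4] q [ 0.98  0.43  0.07  1.61 -0.03  1.11 -0.07]
turn rotvec(tool) [6.887e-01 5.000e-04 1.000e-03]
shift after turn [ 0.1249 -0.4601 -0.2328]
shift before turn [ 0.1251 -0.2071 -0.4722]
```

Call:
jog_arm([
  [0,0,0,0.1148,0,0,0],
  [0,0,0,0.1148,0,0,0],
  [0,0,0,0.1148,0,0,0],
  [0,0,0,0.1148,0,0,0],
  [0,0,0,0.1148,0,0,0],
  [0,0,0,0.1148,0,0,0],
  [0.003,-0.0383,-0.0194,0,0,0,0],
  [0.003,-0.0383,-0.0194,0,0,0,0],
  [0.003,-0.0383,-0.0194,0,0,0,0],
  [0.003,-0.0383,-0.0194,0,0,0,0],
  [0.003,-0.0383,-0.0194,0,0,0,0],
  [0.003,-0.0383,-0.0194,0,0,0,0],
  [0.003,-0.0383,-0.0194,0,0,0,0],
  [0.003,-0.0383,-0.0194,0,0,0,0],
  [0.003,-0.0383,-0.0194,0,0,0,0],
  [0.003,-0.0383,-0.0194,0,0,0,0],
  [0.003,-0.0383,-0.0194,0,0,0,0],
  [0.003,-0.0383,-0.0194,0,0,0,0],
  [0,0,0,0,0,0,0],
  [0,0,0,0,0,0,0],
])

```text
time_s: 2.6
eef_pos: [0.6255, -0.2238, 0.1691]
eef_rot: [-2.087, 0.263, 2.089]
wrist_force: [-0.2, -0.8, 0.1]
width: 0.047
```

```bash
python3 - <<'E'
from h import *
plan(.626,-.2225,.016,-.25+np.pi/2)
I={n:imaging.capture(n)[...,::-1].copy() for n in CAM}
s=env.read_state(); p=s["eef_pos"]; t=[]
for m in I:
    cv2.imwrite(f"pics/{m}1.png",I[m])
    w=30; u,v=proj(m,[[.626,-.2225,.08]])[0].astype(int)
    a=cv2.resize(I[m][v-w:v+w,u-w:u+w],None,fx=6.5,fy=6.5,interpolation=cv2.INTER_CUBIC)
    q=(proj(m,[p,[.626,-.2225,.032]])-[u-w,v-w]+.5)*6.5
    for c,(x,y) in zip([(0,255,0),(0,0,255)],q.astype(int)): cv2.drawMarker(a,(x,y),c,0,16)
    t.append(a)
cv2.imwrite("pics/app1.png",np.hstack(t))
E
```

```text
t 2.6 pos [ 0.6255 -0.2238  0.1691] toolx [-0.001 -0.    -1.   ] yaw -1.821 w 0.047 F [-0.2 -0.8  0.1] q [ 0.21  0.44  0.05  1.67 -0.03  1.04 -1.55]
turn rotvec(tool) [-0.0003  0.0008 -0.0004]
shift after turn [ 0.1531 -0.0014 -0.0002]
shift before turn [ 0.1531 -0.0015 -0.0003]
```

View pics/app1.png

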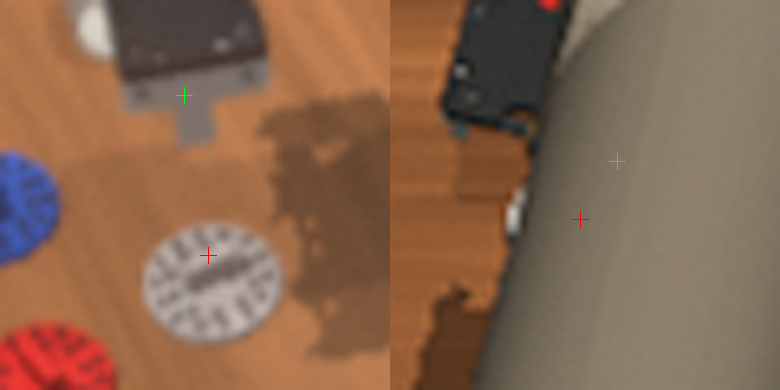

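The near finger tip appears where the jaw opening predicts, at (197,140) in the crop, and the strainer's tab is directly below at (208,255). I'll descend and grip.

Call:
jog_arm([
  [0.03,-0.0014,0,0,0,0,0],
  [0.03,0,0,0,0,0,0],
  [0.03,0,0,0,0,0,0],
  [0.03,0,0,0,0,0,0],
  [0.02,0,0,0,0,0,0],
  [0.013,0,0,0,0,0,0],
  [0,0,0,0,0,0,0],
  [0,0,0,0,0,0,0],
  [0,0,0,0,0,0,1],
  [0,0,0,0,0,0,1],
  [0,0,0,0,0,0,1],
  [0,0,0,0,0,0,1],
  [0,0,0,0,0,0,1],
])

```text
time_s: 4.32
eef_pos: [0.6264, -0.2221, 0.0166]
eef_rot: [-2.088, 0.263, 2.088]
wrist_force: [-0.9, 1.0, 2.8]
width: 0.0099
```

```bash
python3 - <<'E'
from h import *
plan(.626,-.2225,.22)
E
```

```text
t 4.33 pos [ 0.6264 -0.2221  0.0166] toolx [ 0. -0. -1.] yaw -1.821 w 0.0099 F [-0.9  1.   2.8] q [ 0.22  0.61  0.04  1.76 -0.03  0.76 -1.55]
shift before turn [-0.2034  0.0005  0.0003]
```

Call:
jog_arm([
  [-0.04,0,0,0,0,0,1],
  [-0.05,0,0,0,0,0,1],
  [-0.05,0,0,0,0,0,1],
  [-0.06,0,0,0,0,0,1],
  [0,-0.0259,0.0138,0,0,0,1],
  [0,-0.0259,0.0138,0,0,0,1],
  [0,-0.0259,0.0138,0,0,0,1],
  [0,-0.0259,0.0138,0,0,0,1],
  [0,-0.0259,0.0138,0,0,0,1],
  [0,-0.0259,0.0138,0,0,0,1],
  [0,-0.0259,0.0138,0,0,0,1],
  [0,-0.0259,0.0138,0,0,0,1],
  [0,-0.0259,0.0138,0,0,0,1],
  [0,0,0,0,0,0,1],
  [0.03,0,0,0,0,0,1],
  [0.02,0,0,0,0,0,1],
  [0,0,0,0,0,0,1],
  [0,0,0,0,0,0,1],
])

```text
time_s: 6.58
eef_pos: [0.5642, 0.0342, 0.1673]
eef_rot: [-2.089, 0.263, 2.087]
wrist_force: [0.6, 0.2, -0.8]
width: 0.0096
```

```bash
python3 - <<'E'
from h import *
plan(.564,.0337,.043)
I={n:imaging.capture(n)[...,::-1].copy() for n in CAM}
t=[]
for m in I:
    cv2.imwrite(f"pics/{m}2.png",I[m])
    w=30; u,v=proj(m,[[.564,.034,.14]])[0].astype(int)
    a=cv2.resize(I[m][v-w:v+w,u-w:u+w],None,fx=6.5,fy=6.5,interpolation=cv2.INTER_CUBIC)
    p=env.read_state()["eef_pos"]
    C=[((0,255,0),arc(.038,p[2]-.008)+[*p[:2],0]),((0,0,255),arc(.066,.111)+[.564,.0337,0]),((255,0,0),arc(.0425,.111)+[.564,.0337,0])]
    for c,P in C:
        for x,y in ((proj(m,P)-[u-w,v-w]+.5)*6.5).astype(int):
            if 0<=x<390 and 0<=y<390: a[y,x]=c
    t.append(a)
cv2.imwrite("pics/app2.png",np.hstack(t))
E
```

```text
t 6.58 pos [0.5642 0.0342 0.1673] toolx [ 0.001  0.    -1.   ] yaw -1.821 w 0.0096 F [ 0.6  0.2 -0.8] q [-0.12  0.29 -0.06  1.89  0.02  0.96 -2.02]
shift before turn [1.243e-01 5.000e-04 1.000e-04]
```

View pics/app2.png

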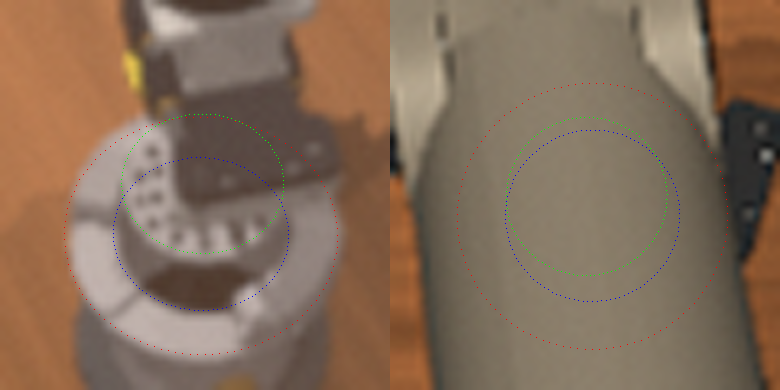

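The strainer hangs level, and its predicted outline fits in the scene image. The flange circle also fits, so it is centred over the bore. Lowering it now.

Call:
jog_arm([
  [0.015,0.0005,0,0,0,0,1],
  [0.015,0,0,0,0,0,1],
  [0.015,0,0,0,0,0,1],
  [0.015,0,0,0,0,0,1],
  [0.015,0,0,0,0,0,1],
  [0.015,0,0,0,0,0,1],
  [0.015,0,0,0,0,0,1],
  [0.012,0,0,0,0,0,1],
  [0.006,0,0,0,0,0,1],
  [0,0,0,0,0,0,1],
  [0,0,0,0,0,0,1],
])

```text
time_s: 8.05
eef_pos: [0.5639, 0.0342, 0.0439]
eef_rot: [-2.089, 0.262, 2.088]
wrist_force: [-0.9, 0.1, -1.0]
width: 0.01
```

Call:
jog_arm([
  [0,0,0,0,0,0,0.5],
  [0,0,0,0,0,0,0.5],
  [0,0,0,0,0,0,0.5],
  [-0.03,0,0,0,0,0,0.5],
  [-0.04,0,0,0,0,0,0.5],
  [-0.04,0,0,0,0,0,0.5],
  [-0.04,0,0,0,0,0,0.5],
  [0,0,0,0,0,0,0.5],
])

```text
time_s: 9.05
eef_pos: [0.5652, 0.0343, 0.1966]
eef_rot: [-2.093, 0.261, 2.082]
wrist_force: [-0.6, 0.2, -0.9]
width: 0.0232
```

```bash
python3 - <<'E'
from h import *
print(np.load("S.npy",allow_pickle=True).item()["spacer"])
plan(.4132,.2158,.1,2.61+np.pi/2)
E
```

```text
[0.41336459 0.21606982 2.63358717]
t 9.05 pos [0.5652 0.0343 0.1966] toolx [ 0.005  0.001 -1.   ] yaw -1.821 w 0.0232 F [-0.6  0.2 -0.9] q [-0.12  0.26 -0.06  1.86  0.02  1.02 -2.01]
turn rotvec(tool) [ 0.2814 -0.0045  0.0027]
shift after turn [ 0.0966 -0.0794  0.223 ]
shift before turn [ 0.096  -0.138   0.1927]
```

Call:
jog_arm([
  [0,0,0,-0.1683,0,0,0.5],
  [0,0,0,-0.1683,0,0,0.5],
  [0,0,0,-0.1683,0,0,0.5],
  [0,0,0,-0.1683,0,0,0.5],
  [0,0,0,-0.1683,0,0,0.5],
  [0,0,0,-0.1683,0,0,0.5],
  [0,0,0,-0.1683,0,0,0.5],
  [0,0,0,-0.1683,0,0,0.5],
  [0,0,0,-0.1683,0,0,0.5],
  [0,0,0,-0.1683,0,0,0.5],
  [0,0,0,-0.1683,0,0,0.5],
  [0,0,0,-0.1683,0,0,0.5],
  [0,0,0,-0.1683,0,0,0.5],
  [0,0,0,-0.1683,0,0,0.5],
  [0,0,0,-0.1683,0,0,0.5],
  [0,0,0,-0.1683,0,0,0.5],
  [0,0,0,-0.1683,0,0,0.5],
  [0,0,0,0,0,0,0.5],
])

```text
time_s: 11.3
eef_pos: [0.5632, 0.034, 0.1926]
eef_rot: [0.417, 1.532, -0.417]
wrist_force: [-0.3, 0.4, 0.6]
width: 0.0236
```

```bash
python3 - <<'E'
from h import *
plan(.4132,.2158,.1,2.61+np.pi/2)
im=imaging.capture("scene")[...,::-1]; cv2.imwrite("pics/scene3.png",im)
E
```

```text
t 11.3 pos [0.5632 0.034  0.1926] toolx [-0.001  0.    -1.   ] yaw 1.039 w 0.0236 F [-0.3  0.4  0.6] q [ 0.25  0.3  -0.51  1.84  0.17  1.04  0.71]
turn rotvec(tool) [ 0.0001 -0.0012  0.0003]
shift after turn [ 0.0926  0.0807 -0.2215]
shift before turn [ 0.0929  0.0807 -0.2213]
```

Call:
jog_arm([
  [0,0.0101,-0.0277,0,0,0,0.5],
  [0,0.0101,-0.0277,0,0,0,0.5],
  [0,0.0101,-0.0277,0,0,0,0.5],
  [0,0.0101,-0.0277,0,0,0,0.5],
  [0,0.0101,-0.0277,0,0,0,0.5],
  [0,0.0101,-0.0277,0,0,0,0.5],
  [0,0.0101,-0.0277,0,0,0,0.5],
  [0,0.0101,-0.0277,0,0,0,0.5],
  [0.04,0,0,0,0,0,0.5],
  [0.04,0,0,0,0,0,0.5],
  [0.032,0,0,0,0,0,0.5],
  [0,0,0,0,0,0,0.5],
  [0,0,0,0,0,0,0.5],
])

```text
time_s: 12.98
eef_pos: [0.4137, 0.2164, 0.0825]
eef_rot: [0.417, 1.53, -0.416]
wrist_force: [0.1, -0.5, 0.3]
width: 0.0236
```

```bash
python3 - <<'E'
from h import *
plan(.4132,.2158,.036,2.61+np.pi/2)
E
```

```text
t 12.97 pos [0.4137 0.2164 0.0825] toolx [ 0.001  0.    -1.   ] yaw 1.039 w 0.0236 F [ 0.1 -0.5  0.3] q [-0.07  0.31 -0.63  2.14  0.27  0.76  0.17]
turn rotvec(tool) [-0.0004  0.0003 -0.0007]
shift after turn [ 0.0465 -0.0008 -0.0001]
shift before turn [ 0.0465 -0.0008 -0.0001]
```

Call:
jog_arm([
  [0.012,0,0,0,0,0,0.5],
  [0.012,0,0,0,0,0,0.5],
  [0.012,0,0,0,0,0,0.5],
  [0.01,0,0,0,0,0,0.5],
  [0,0,0,0,0,0,0.5],
  [0,0,0,0,0,0,0.5],
  [0,0,0,0,0,0,1],
  [0,0,0,0,0,0,1],
  [0,0,0,0,0,0,1],
  [0,0,0,0,0,0,1],
])

```text
time_s: 14.22
eef_pos: [0.4135, 0.216, 0.0358]
eef_rot: [0.416, 1.53, -0.416]
wrist_force: [-1.4, -2.1, 6.4]
width: 0.0117
```

```bash
python3 - <<'E'
from h import *
plan(.564,.0337,.21)
E
```

```text
t 14.22 pos [0.4135 0.216  0.0358] toolx [ 0.  0. -1.] yaw 1.04 w 0.0117 F [-1.4 -2.1  6.4] q [-0.11  0.39 -0.59  2.18  0.35  0.67  0.09]
shift before turn [-0.1741 -0.081   0.2221]
```

Call:
jog_arm([
  [-0.03,0,0,0,0,0,1],
  [-0.045,0,0,0,0,0,1],
  [-0.05,0,0,0,0,0,1],
  [-0.05,0,0,0,0,0,1],
  [0,-0.009,0.0247,0,0,0,1],
  [0,-0.009,0.0247,0,0,0,1],
  [0,-0.009,0.0247,0,0,0,1],
  [0,-0.009,0.0247,0,0,0,1],
  [0,-0.009,0.0247,0,0,0,1],
  [0,-0.009,0.0247,0,0,0,1],
  [0,-0.009,0.0247,0,0,0,1],
  [0,-0.009,0.0247,0,0,0,1],
  [0,-0.009,0.0247,0,0,0,1],
  [0,0,0,0,0,0,1],
  [0.025,0,0,0,0,0,1],
  [0,0,0,0,0,0,1],
  [0,0,0,0,0,0,1],
])

```text
time_s: 16.35
eef_pos: [0.5643, 0.0339, 0.1862]
eef_rot: [0.416, 1.53, -0.415]
wrist_force: [0.3, -0.5, -0.0]
width: 0.0117
```

```bash
python3 - <<'E'
from h import *
plan(.564,.0337,.066)
E
```

```text
t 16.35 pos [0.5643 0.0339 0.1862] toolx [ 0.  0. -1.] yaw 1.041 w 0.0117 F [ 0.3 -0.5 -0. ] q [ 0.26  0.31 -0.52  1.85  0.18  1.03  0.71]
shift before turn [ 0.1202 -0.0004 -0.0002]
```

Lower the spacer to just above home, then approach gently.

Call:
jog_arm([
  [0.015,0,0,0,0,0,1],
  [0.015,0,0,0,0,0,1],
  [0.015,0,0,0,0,0,1],
  [0.015,0,0,0,0,0,1],
  [0.015,0,0,0,0,0,1],
  [0.015,0,0,0,0,0,1],
  [0.015,0,0,0,0,0,1],
  [0.01,0,0,0,0,0,1],
  [0,0,0,0,0,0,1],
  [0,0,0,0,0,0,1],
])

```text
time_s: 17.6
eef_pos: [0.5644, 0.0337, 0.0709]
eef_rot: [0.416, 1.53, -0.416]
wrist_force: [0.4, -0.4, -0.8]
width: 0.0118
```

Call:
jog_arm([
  [0.002,0,0,0,0,0,1],
  [0.002,0,0,0,0,0,1],
  [0.002,0,0,0,0,0,1],
  [0,0,0,0,0,0,1],
])

```text
time_s: 18.1
eef_pos: [0.5643, 0.0336, 0.0646]
eef_rot: [0.416, 1.53, -0.416]
wrist_force: [-1.3, -1.3, 3.0]
width: 0.0118
```

Call:
jog_arm([
  [0,0,0,0,0,0,0.5],
  [0,0,0,0,0,0,0.5],
  [0,0,0,0,0,0,0.5],
  [-0.03,0,0,0,0,0,0.5],
  [-0.04,0,0,0,0,0,0.5],
  [-0.04,0,0,0,0,0,0.5],
  [-0.02,0,0,0,0,0,0.2],
  [0,0,0,0,0,0,0.2],
])

```text
time_s: 19.1
eef_pos: [0.5648, 0.0337, 0.1958]
eef_rot: [0.416, 1.528, -0.415]
wrist_force: [-0.4, -0.7, -0.5]
width: 0.0366
```

```bash
python3 - <<'E'
from h import *
np.set_printoptions(precision=4,suppress=True)
I={n:cv2.imread(f"pics/{n}0.png") for n in CAM}; G={n:grad(I[n]) for n in I}
for lab,mod in (("disc18",[arc(38*k,18*k)]),("disc+bottom",[arc(38*k,17*k),arc(38*k,1*k)]),("knob",[arc(9*k,44*k,n=60)])):
    MOD["filter"]=mod
    for m in I: print(lab,m,*fit(G,"filter",(.5875,.249,0),(m,),False,.008))
# white blob centroids
for m in I:
    u,v=proj(m,[[.5875,.249,.018]])[0]; hsv=cv2.cvtColor(I[m],cv2.COLOR_BGR2HSV)
    M=((hsv[...,1]<60)&(hsv[...,2]>150)).astype(np.uint8); n,L,st,c=cv2.connectedComponentsWithStats(M)
    i=L[int(v),int(u)]; print(m,st[i],c[i],ray(m,*c[i],.016),"model px",u,v)
plan(.5875,.249,.1)
im=imaging.capture("scene")[...,::-1]; cv2.imwrite("pics/scene4.png",im)
E
```

```text
disc18 scene [0.5875 0.253  0.    ] 250.0
disc18 top [0.5875 0.249  0.    ] 250.0
disc+bottom scene [0.5865 0.2492 0.1119] 249.98056030273438
disc+bottom top [0.5915 0.249  0.    ] 250.0
knob scene [0.5947 0.2598 0.0452] 156.4270782470703
knob top [0.5782 0.2424 0.0437] 248.82427978515625
scene [342 271  25  24 473] [354.1247 282.723 ] [0.5897 0.2526 0.016 ] model px 354.21159825690734 281.1734854441931
top [224 173  23  23 388] [235.1031 184.0026] [0.5892 0.2496 0.016 ] model px 235.14946166825683 184.37645623210273
t 19.1 pos [0.5648 0.0337 0.1958] toolx [ 0.003 -0.    -1.   ] yaw 1.04 w 0.0366 F [-0.4 -0.7 -0.5] q [ 0.26  0.3  -0.53  1.84  0.17  1.04  0.71]
shift before turn [ 0.0959  0.1971 -0.0897]
```

Call:
jog_arm([
  [0,0.0249,-0.0111,0,0,0,0.2],
  [0,0.0249,-0.0111,0,0,0,0.2],
  [0,0.0249,-0.0111,0,0,0,0.2],
  [0,0.0249,-0.0111,0,0,0,0.2],
  [0,0.0249,-0.0111,0,0,0,0.2],
  [0,0.0249,-0.0111,0,0,0,0.2],
  [0,0.0249,-0.0111,0,0,0,0.2],
  [0,0.0249,-0.0111,0,0,0,0.2],
  [0.04,0,0,0,0,0,0.2],
  [0.04,0,0,0,0,0,0.2],
  [0.04,0,0,0,0,0,0.2],
  [0.02,0,0,0,0,0,0.2],
  [0,0,0,0,0,0,0.2],
  [0,0,0,0,0,0,0.2],
])

```text
time_s: 20.9
eef_pos: [0.589, 0.2508, 0.0557]
eef_rot: [0.417, 1.529, -0.415]
wrist_force: [0.0, 0.9, 0.2]
width: 0.0376
```

```bash
python3 - <<'E'
from h import *
plan(.589,.2505,.022)
E
```

```text
t 20.9 pos [0.589  0.2508 0.0557] toolx [ 0.001  0.001 -1.   ] yaw 1.04 w 0.0376 F [0.  0.9 0.2] q [-0.12  0.58 -0.52  1.78  0.36  0.87  0.24]
shift before turn [ 0.0337 -0.0003  0.0002]
```

Call:
jog_arm([
  [0.012,0,0,0,0,0,0.2],
  [0.012,0,0,0,0,0,0.2],
  [0.009,0,0,0,0,0,0.2],
  [0,0,0,0,0,0,0.2],
  [0,0,0,0,0,0,0.2],
  [0,0,0,0,0,0,1],
  [0,0,0,0,0,0,1],
  [0,0,0,0,0,0,1],
  [0,0,0,0,0,0,1],
  [0,0,0,0,0,0,1],
])

```text
time_s: 22.15
eef_pos: [0.5884, 0.2503, 0.0217]
eef_rot: [0.416, 1.53, -0.416]
wrist_force: [-1.4, -0.2, 5.8]
width: 0.0176
```

```bash
python3 - <<'E'
from h import *
plan(.564,.0337,.22)
E
```

```text
t 22.15 pos [0.5884 0.2503 0.0217] toolx [ 0.  0. -1.] yaw 1.04 w 0.0176 F [-1.4 -0.2  5.8] q [-0.13  0.62 -0.5   1.8   0.39  0.82  0.22]
shift before turn [-0.1983 -0.1992  0.0886]
```

Call:
jog_arm([
  [-0.03,0,0,0,0,0,1],
  [-0.05,0,0,0,0,0,1],
  [-0.05,0,0,0,0,0,1],
  [-0.05,0,0,0,0,0,1],
  [0,-0.0249,0.0111,0,0,0,1],
  [0,-0.0249,0.0111,0,0,0,1],
  [0,-0.0249,0.0111,0,0,0,1],
  [0,-0.0249,0.0111,0,0,0,1],
  [0,-0.0249,0.0111,0,0,0,1],
  [0,-0.0249,0.0111,0,0,0,1],
  [0,-0.0249,0.0111,0,0,0,1],
  [0,-0.0249,0.0111,0,0,0,1],
  [0.02,0,0,0,0,0,1],
  [0.01,0,0,0,0,0,1],
  [0,0,0,0,0,0,1],
  [0,0,0,0,0,0,1],
])

```text
time_s: 24.15
eef_pos: [0.5644, 0.0341, 0.1719]
eef_rot: [0.416, 1.53, -0.415]
wrist_force: [0.2, 0.3, -1.8]
width: 0.0175
```

```bash
python3 - <<'E'
from h import *
plan(.564,.0337,.108)
m="scene"; im=imaging.capture(m)[...,::-1].copy(); cv2.imwrite("pics/scene5.png",im); t=[]
p=env.read_state()["eef_pos"]
for src,C in ((im,[((0,0,255),arc(.038,p[2]-.004,n=300)+[*p[:2],0]),((0,0,255),arc(.066,.111,n=300)+[.564,.0337,0])]),
  (cv2.imread("pics/scene4.png"),[((0,0,255),arc(.0425,.111,n=300)+[.564,.0337,0]),((0,255,0),arc(.038,.086,n=300)+[.564,.0337,0])])):
    w=30; u,v=proj(m,[[.564,.034,.14]])[0].astype(int)
    a=cv2.resize(src[v-w:v+w,u-w:u+w],None,fx=6.5,fy=6.5,interpolation=cv2.INTER_CUBIC)
    for c,P in C:
        for x,y in ((proj(m,P)-[u-w,v-w]+.5)*6.5).astype(int):
            if 0<=x<390 and 0<=y<390: a[y,x]=c
    t.append(a)
cv2.imwrite("pics/app5.png",np.hstack(t))
E
```

```text
t 24.15 pos [0.5644 0.0341 0.1719] toolx [ 0.  0. -1.] yaw 1.041 w 0.0175 F [ 0.2  0.3 -1.8] q [ 0.26  0.33 -0.53  1.86  0.19  1.    0.69]
shift before turn [ 0.0639 -0.0006 -0.0001]
```

View pics/app5.png

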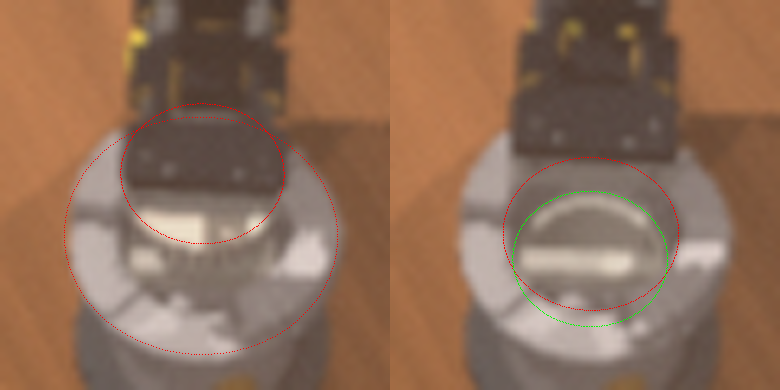

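Left: the puck is level, and its lower edge is on the predicted outline. Right: the spacer's rim sits at the predicted home height. Lowering the filter.

Call:
jog_arm([
  [0.014,-0.0005,0,0,0,0,1],
  [0.014,0,0,0,0,0,1],
  [0.014,0,0,0,0,0,1],
  [0.014,0,0,0,0,0,1],
  [0,0,0,0,0,0,1],
  [0,0,0,0,0,0,1],
])

```text
time_s: 24.95
eef_pos: [0.564, 0.0333, 0.1157]
eef_rot: [0.416, 1.53, -0.416]
wrist_force: [-0.5, -0.5, -0.1]
width: 0.0174
```

Call:
jog_arm([
  [0.003,0,0,0,0,0,1],
  [0.003,0,0,0,0,0,1],
  [0.003,0,0,0,0,0,1],
  [0,0,0,0,0,0,1],
])

```text
time_s: 25.45
eef_pos: [0.5639, 0.0332, 0.1065]
eef_rot: [0.416, 1.53, -0.416]
wrist_force: [-1.1, -0.3, 2.5]
width: 0.0171
```

Call:
jog_arm([
  [0,0,0,0,0,0,0.2],
  [0,0,0,0,0,0,0.2],
  [0,0,0,0,0,0,0.2],
  [-0.03,0,0,0,0,0,0.2],
  [-0.03,0,0,0,0,0,-0.2],
  [-0.03,0,0,0,0,0,-1],
  [0,0,0,0,0,0,-1],
])

```text
time_s: 26.32
eef_pos: [0.565, 0.0334, 0.1987]
eef_rot: [0.417, 1.527, -0.415]
wrist_force: [-0.1, -0.3, -0.4]
width: 0.0639
```

```bash
python3 - <<'E'
from h import *
plan(.4262,-.255,.042,2.54-np.pi/2)
im=imaging.capture("scene")[...,::-1].copy(); cv2.imwrite("pics/scene6.png",im)
E
```

```text
t 26.32 pos [0.565  0.0334 0.1987] toolx [ 0.004  0.    -1.   ] yaw 1.04 w 0.0639 F [-0.1 -0.3 -0.4] q [ 0.27  0.3  -0.54  1.84  0.17  1.05  0.71]
turn rotvec(tool) [ 0.0709  0.003  -0.002 ]
shift after turn [ 0.1567 -0.3163  0.0488]
shift before turn [ 0.1561 -0.3193  0.0257]
```

Call:
jog_arm([
  [0,0,0,0.0709,0,0,-1],
  [0,-0.0316,0.0049,0,0,0,-1],
  [0,-0.0316,0.0049,0,0,0,-1],
  [0,-0.0316,0.0049,0,0,0,-1],
  [0,-0.0316,0.0049,0,0,0,-1],
  [0,-0.0316,0.0049,0,0,0,-1],
  [0,-0.0316,0.0049,0,0,0,-1],
  [0,-0.0316,0.0049,0,0,0,-1],
  [0,-0.0316,0.0049,0,0,0,-1],
  [0,-0.0316,0.0049,0,0,0,-1],
  [0,-0.0316,0.0049,0,0,0,-1],
  [0,0,0,0,0,0,-1],
  [0.04,0,0,0,0,0,-1],
  [0.04,0,0,0,0,0,-1],
  [0,0,0,0,0,0,-1],
  [0,0,0,0,0,0,-1],
])

```text
time_s: 28.38
eef_pos: [0.4261, -0.2548, 0.1174]
eef_rot: [0.471, 1.519, -0.47]
wrist_force: [-0.0, 0.2, 0.5]
width: 0.0938
```

```bash
python3 - <<'E'
from h import *
plan(.4262,-.255,.042,2.54-np.pi/2)
E
```

```text
t 28.38 pos [ 0.4261 -0.2548  0.1174] toolx [ 0.  0. -1.] yaw 0.97 w 0.0938 F [-0.   0.2  0.5] q [ 0.71  0.26 -0.34  2.07  0.12  0.83  1.27]
turn rotvec(tool) [ 0.0008  0.0003 -0.0003]
shift after turn [ 0.0754 -0.0001  0.0002]
shift before turn [ 0.0754 -0.0001  0.0002]
```

Call:
jog_arm([
  [0.025,0,0,0,0,0,-1],
  [0.025,0,0,0,0,0,-1],
  [0.015,0,0,0,0,0,-1],
  [0.01,0,0,0,0,0,-1],
  [0,0,0,0,0,0,-1],
  [0,0,0,0,0,0,1],
  [0,0,0,0,0,0,1],
  [0,0,0,0,0,0,1],
  [0,0,0,0,0,0,1],
  [0,0,0,0,0,0,1],
])

```text
time_s: 29.62
eef_pos: [0.4255, -0.2552, 0.0417]
eef_rot: [0.471, 1.519, -0.471]
wrist_force: [-0.9, 0.2, 4.8]
width: 0.0598
```

```bash
python3 - <<'E'
from h import *
plan(.564,.0337,.22,1.423)
E
```

```text
t 29.62 pos [ 0.4255 -0.2552  0.0417] toolx [ 0. -0. -1.] yaw 0.969 w 0.0598 F [-0.9  0.2  4.8] q [ 0.68  0.38 -0.31  2.12  0.19  0.67  1.21]
turn rotvec(tool) [-4.538e-01  2.000e-04  1.000e-04]
shift after turn [-0.1783  0.3062  0.0944]
shift before turn [-0.1783  0.3166 -0.0493]
```

Call:
jog_arm([
  [-0.03,0,0,0,0,0,1],
  [-0.05,0,0,0,0,0,1],
  [-0.05,0,0,0,0,0,1],
  [-0.048,0,0,0,0,0,1],
  [0,0,0,-0.1135,0,0,1],
  [0,0,0,-0.1135,0,0,1],
  [0,0,0,-0.1135,0,0,1],
  [0,0,0,-0.1135,0,0,1],
  [0,0.0306,0.0094,0,0,0,1],
  [0,0.0306,0.0094,0,0,0,1],
  [0,0.0306,0.0094,0,0,0,1],
  [0,0.0306,0.0094,0,0,0,1],
  [0,0.0306,0.0094,0,0,0,1],
  [0,0.0306,0.0094,0,0,0,1],
  [0,0.0306,0.0094,0,0,0,1],
  [0,0.0306,0.0094,0,0,0,1],
  [0,0.0306,0.0094,0,0,0,1],
  [0,0.0306,0.0096,0,0,0,1],
])

```text
time_s: 31.88
eef_pos: [0.5637, 0.0346, 0.2193]
eef_rot: [0.116, 1.568, -0.116]
wrist_force: [-0.7, 0.5, -1.7]
width: 0.0596
```

Call:
jog_arm([
  [0.02,0,0,0,0,0,1],
  [0,0,0,0,0,0,1],
  [0,0,0,0,0,0,1],
])

```text
time_s: 32.25
eef_pos: [0.5636, 0.0334, 0.1999]
eef_rot: [0.116, 1.568, -0.116]
wrist_force: [-1.0, 0.1, -0.5]
width: 0.0599
```

```bash
python3 - <<'E'
from h import *
plan(.564,.0337,.146,1.423)
m="scene"; im=imaging.capture(m)[...,::-1].copy(); cv2.imwrite("pics/scene7.png",im); t=[]
s=env.read_state(); p=s["eef_pos"]
H=lambda a:np.array([[r*np.cos(a)+.564,r*np.sin(a)+.0337,.111] for r in np.linspace(.043,.066,40)])
yw=-.148; rad=np.radians
gapl=[((0,0,255),H(yw+o+f)) for f in (0,np.pi) for o in (rad(22),-rad(22))]
ears=[((0,255,0),place(e,p[0],p[1],yw)+[0,0,p[2]-.042]) for e in MOD["ring"]]
for src,C in ((im,ears),(cv2.imread("pics/scene6.png"),gapl)):
    w=32; u,v=proj(m,[[.564,.034,.14]])[0].astype(int)
    a=cv2.resize(src[v-w:v+w,u-w:u+w],None,fx=6.2,fy=6.2,interpolation=cv2.INTER_CUBIC)
    for c,P in C:
        for x,y in ((proj(m,P)-[u-w,v-w]+.5)*6.2).astype(int):
            if 0<=x<a.shape[1] and 0<=y<a.shape[0]: a[y,x]=c
    t.append(a)
cv2.imwrite("pics/app7.png",np.hstack(t))
E
```

```text
t 32.25 pos [0.5636 0.0334 0.1999] toolx [-0. -0. -1.] yaw 1.423 w 0.0599 F [-1.   0.1 -0.5] q [ 0.31  0.31 -0.59  1.83  0.19  1.06  1.08]
turn rotvec(tool) [-0.0002 -0.0001  0.    ]
shift after turn [0.0539 0.0004 0.0004]
shift before turn [0.0539 0.0004 0.0004]
```

View pics/app7.png

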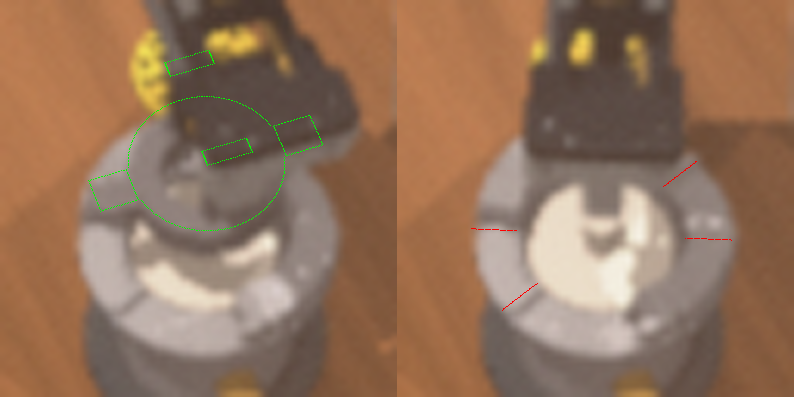

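The puck sits level in the bore (right), the gap lines agree with the visible post and claw edges, and the ring's ears line up with the gaps (left). Lowering the ring.

Call:
jog_arm([
  [0.015,0.0003,0.0003,0,0,0,1],
  [0.015,0,0,0,0,0,1],
  [0.015,0,0,0,0,0,1],
  [0.003,0,0,0,0,0,1],
  [0,0,0,0,0,0,1],
])

```text
time_s: 32.92
eef_pos: [0.5639, 0.0341, 0.1513]
eef_rot: [0.116, 1.568, -0.116]
wrist_force: [-0.1, 1.0, -1.2]
width: 0.0601
```

Call:
jog_arm([
  [0.003,0,0,0,0,0,1],
  [0.003,0,0,0,0,0,1],
  [0.002,0,0,0,0,0,1],
  [0,0,0,0,0,0,1],
  [0,0,0,0,0,0,1],
])

```text
time_s: 33.55
eef_pos: [0.5641, 0.034, 0.1437]
eef_rot: [0.116, 1.567, -0.116]
wrist_force: [-0.2, -0.0, 0.9]
width: 0.0598
```

Call:
jog_arm([
  [0.002,0,0,0,0,0,1],
  [0.001,0,0,0,0,0,1],
  [0,0,0,0,0,0,1],
  [0,0,0,0,0,0,1],
])

```text
time_s: 34.05
eef_pos: [0.5641, 0.034, 0.1406]
eef_rot: [0.116, 1.567, -0.116]
wrist_force: [0.3, 0.7, 4.4]
width: 0.06
```

Call:
jog_arm([
  [0.002,0,0,0,0,0,1],
  [0,0,0,0,0,0,1],
  [0,0,0,0,0,0,1],
])

```text
time_s: 34.42
eef_pos: [0.5646, 0.0341, 0.1395]
eef_rot: [0.116, 1.566, -0.116]
wrist_force: [-1.2, -1.4, 17.3]
width: 0.0598
```

The jump to 17 N, with the finger tips just above claw height and the lugs over the claws' ends, suggests the fingers touched the claws. I'll ease up, turn the first 25° (the lugs then clear the claws), and press after that.

Call:
jog_arm([
  [-0.002,0,0,0,0,0,1],
  [0,0,0,0,0,0,1],
  [0,0,0,0.08,0,0,1],
  [0,0,0,0.09,0,0,1],
  [0,0,0,0.09,0,0,1],
  [0,0,0,0.09,0,0,1],
  [0,0,0,0.09,0,0,1],
  [0,0,0,0,0,0,1],
  [0,0,0,0,0,0,1],
])

```text
time_s: 35.55
eef_pos: [0.5637, 0.0341, 0.1404]
eef_rot: [0.459, 1.522, -0.459]
wrist_force: [-0.4, 0.1, 2.6]
width: 0.0597
```

```bash
python3 - <<'E'
from h import *
plan(.564,.0337,.14,1.423-1.31)
print(env.read_state()["ft_torque"])
E
```

```text
t 35.55 pos [0.5637 0.0341 0.1404] toolx [-0.  0. -1.] yaw 0.985 w 0.0597 F [-0.4  0.1  2.6] q [ 0.22  0.36 -0.48  1.9   0.2   0.94  0.63]
turn rotvec(tool) [ 8.725e-01 -3.000e-04  3.000e-04]
shift after turn [0.0004 0.0002 0.0004]
shift before turn [ 0.0004 -0.0002  0.0004]
[ 3.60898529e-01 -1.02812160e-01  1.01255424e-04]
```

Call:
jog_arm([
  [0.002,0,0,0,0,0,1],
  [0,0,0,0,0,0,1],
  [0,0,0,0,0,0,1],
])

```text
time_s: 35.92
eef_pos: [0.5643, 0.034, 0.1394]
eef_rot: [0.459, 1.521, -0.459]
wrist_force: [-4.1, 0.5, 18.5]
width: 0.0597
```

Call:
jog_arm([
  [0.002,0,0,0,0,0,1],
  [0,0,0,0,0,0,1],
  [0,0,0,0,0,0,1],
])

```text
time_s: 36.3
eef_pos: [0.5651, 0.0339, 0.1387]
eef_rot: [0.459, 1.519, -0.459]
wrist_force: [-7.6, -0.9, 35.9]
width: 0.0598
```

That is a hard stop with the lugs now off the claws. It comes at about 6 mm below the free height, so the sprung floor is simply bottomed. I'll ease back to about 5 mm of press and keep screwing.

Call:
jog_arm([
  [-0.004,0,0,0,0,0,1],
  [0,0,0,0,0,0,1],
  [0,0,0,0.09,0,0,1],
  [0,0,0,0.09,0,0,1],
  [0,0,0,0.09,0,0,1],
  [0,0,0,0.09,0,0,1],
  [0,0,0,0,0,0,1],
])

```text
time_s: 37.17
eef_pos: [0.5637, 0.0342, 0.1402]
eef_rot: [0.738, 1.442, -0.738]
wrist_force: [-1.6, 1.1, 3.5]
width: 0.0601
```

```bash
python3 - <<'E'
from h import *
plan(.564,.0337,.14,1.423-1.31); print(env.read_state()["ft_torque"].round(2))
E
```

```text
t 37.17 pos [0.5637 0.0342 0.1402] toolx [-0.  0. -1.] yaw 0.625 w 0.0601 F [-1.6  1.1  3.5] q [ 0.17  0.35 -0.41  1.9   0.17  0.93  0.3 ]
turn rotvec(tool) [ 5.115e-01 -3.000e-04  4.000e-04]
shift after turn [0.0002 0.0002 0.0005]
shift before turn [ 0.0002 -0.0001  0.0006]
[ 0.36 -0.19  0.02]
```

Call:
jog_arm([
  [0,0,0,0.09,0,0,1],
  [0,0,0,0.09,0,0,1],
  [0,0,0,0.09,0,0,1],
  [0,0,0,0.09,0,0,1],
  [0,0,0,0.04,0,0,1],
  [0,0,0,0,0,0,1],
])

```text
time_s: 37.92
eef_pos: [0.5639, 0.0341, 0.1404]
eef_rot: [1.042, 1.307, -1.041]
wrist_force: [1.0, 1.2, 2.9]
width: 0.0594
```

```bash
python3 - <<'E'
from h import *
plan(.564,.0337,.14,1.423-1.31); print(env.read_state()["ft_torque"].round(2))
E
```

```text
t 37.92 pos [0.5639 0.0341 0.1404] toolx [ 0.  0. -1.] yaw 0.225 w 0.0594 F [1.  1.2 2.9] q [ 0.1   0.34 -0.34  1.9   0.14  0.92 -0.07]
turn rotvec(tool) [ 1.124e-01 -1.000e-04 -0.000e+00]
shift after turn [0.0004 0.     0.0004]
shift before turn [ 0.0004 -0.      0.0004]
[ 0.53 -0.36  0.09]
```

Call:
jog_arm([
  [0,0,0,0.04,0,0,1],
  [0,0,0,0.04,0,0,1],
  [0,0,0,0.03,0,0,1],
  [0,0,0,0,0,0,1],
])

```text
time_s: 38.42
eef_pos: [0.564, 0.034, 0.1405]
eef_rot: [1.126, 1.26, -1.125]
wrist_force: [1.1, 2.5, 1.5]
width: 0.0598
```

```bash
python3 - <<'E'
from h import *
plan(.564,.0337,.14,1.423-1.31); print(env.read_state()["ft_torque"].round(2))
E
```

```text
t 38.42 pos [0.564  0.034  0.1405] toolx [ 0.  0. -1.] yaw 0.113 w 0.0598 F [1.1 2.5 1.5] q [ 0.09  0.34 -0.32  1.9   0.13  0.92 -0.18]
turn rotvec(tool) [-0.      0.     -0.0001]
shift after turn [ 0.0005 -0.      0.0003]
shift before turn [ 0.0005 -0.      0.0003]
[ 0.45 -0.43  0.04]
```

Call:
jog_arm([
  [0,0,0,0.04,0,0,1],
  [0,0,0,0.04,0,0,1],
  [0,0,0,0,0,0,1],
])

```text
time_s: 38.8
eef_pos: [0.5635, 0.0335, 0.1404]
eef_rot: [1.184, 1.224, -1.186]
wrist_force: [-4.6, -1.6, 4.5]
width: 0.0602
```

```bash
python3 - <<'E'
from h import *
plan(.564,.0337,.14,1.423-1.31); print(env.read_state()["ft_torque"].round(2))
E
```

```text
t 38.8 pos [0.5635 0.0335 0.1404] toolx [-0.001 -0.001 -1.   ] yaw 0.033 w 0.0602 F [-4.6 -1.6  4.5] q [ 0.07  0.33 -0.3   1.9   0.12  0.92 -0.25]
turn rotvec(tool) [-0.0804  0.0008  0.0009]
shift after turn [ 0.0004  0.0005 -0.0001]
shift before turn [ 0.0004  0.0005 -0.0001]
[-0.52  0.91  1.28]
```

Call:
jog_arm([
  [0,0,0,0.03,0,0,1],
  [0,0,0,0,0,0,1],
  [0,0,0,0,0,0,1],
])

```text
time_s: 39.17
eef_pos: [0.5635, 0.0329, 0.1404]
eef_rot: [1.205, 1.21, -1.208]
wrist_force: [-4.8, -3.8, 5.6]
width: 0.0604
```

```bash
python3 - <<'E'
from h import *
plan(.564,.0337,.14,1.423-1.31); print(env.read_state()["ft_torque"].round(2))
E
```

```text
t 39.17 pos [0.5635 0.0329 0.1404] toolx [-0.001 -0.002 -1.   ] yaw 0.003 w 0.0604 F [-4.8 -3.8  5.6] q [ 0.07  0.33 -0.3   1.9   0.12  0.92 -0.28]
turn rotvec(tool) [-0.1096  0.0015  0.0009]
shift after turn [ 0.0004  0.0006 -0.0008]
shift before turn [ 0.0004  0.0005 -0.0008]
[-1.22  0.84  1.76]
```

The yaw torque rises to 1.8 N m against the stop after about 1.35–1.4 rad of turning. Releasing and backing off, then a look.

Call:
jog_arm([
  [-0.001,0,0,0,0,0,1],
  [0,0,0,0,0,0,1],
  [0,0,0,0,0,0,-0.5],
  [0,0,0,0,0,0,-0.5],
  [0,0,0,0,0,0,-0.5],
  [-0.02,0,0,0,0,0,-0.6],
  [-0.03,0,0,0,0,0,-0.6],
  [-0.05,0,0,0,0,0,-0.6],
  [0,0,0,0,0,0,-0.6],
  [0,0.05,0,0,0,0,-0.6],
  [0,0.05,0,0,0,0,-0.6],
  [0,0,0,0,0,0,-0.6],
])

```text
time_s: 40.67
eef_pos: [0.6658, 0.0344, 0.2395]
eef_rot: [1.207, 1.212, -1.208]
wrist_force: [-0.3, -0.2, -0.8]
width: 0.0751
```

```bash
python3 - <<'E'
from h import *
plan(.564,-.25,.25)
E
```

```text
t 40.67 pos [0.6658 0.0344 0.2395] toolx [-0.001  0.001 -1.   ] yaw 0.003 w 0.0751 F [-0.3 -0.2 -0.8] q [ 0.06  0.4  -0.28  1.57  0.12  1.19 -0.24]
shift before turn [-0.0106 -0.1025  0.2841]
```

Call:
jog_arm([
  [0,0,0.036,0,0,0,-0.6],
  [0,0,0.036,0,0,0,-0.6],
  [0,0,0.036,0,0,0,-0.6],
  [0,0,0.036,0,0,0,-0.6],
  [0,0,0.036,0,0,0,-0.6],
  [0,0,0.036,0,0,0,-0.6],
  [0,0,0.036,0,0,0,-0.6],
  [0,0,0.036,0,0,0,-0.6],
  [0,0,0.036,0,0,0,-0.6],
  [0,0,0,0,0,0,-0.6],
])

```text
time_s: 41.92
eef_pos: [0.6634, -0.2929, 0.2407]
eef_rot: [1.209, 1.209, -1.211]
wrist_force: [-0.7, 1.2, -0.6]
width: 0.0755
```

```bash
python3 - <<'E'
from h import *
np.set_printoptions(precision=4,suppress=True)
I={n:imaging.capture(n)[...,::-1].copy() for n in CAM}; t=[]
I0={n:cv2.imread(f"pics/{n}0.png") for n in CAM}
yw=-.148-1.31
dz=.104-.004
M=[P+[0,0,dz] for P in MOD["ring"]]
G={n:grad(I[n]) for n in I}
MOD["ring"]=M
for m in ("scene","top"):
    cv2.imwrite(f"pics/{m}8.png",I[m])
    MOD["ring"]=M[4:] if m=="scene" else M[4:]
    for z in(-.004,0,.004):
        MOD["ring"]=[P+[0,0,z] for P in M[4:]]; print(m,"lugs dz",z,*fit(G,"ring",(.564,.0337,yw),(m,),False,.004))
    w=30; u,v=proj(m,[[.564,.034,.13]])[0].astype(int)
    a=cv2.resize(I[m][v-w:v+w,u-w:u+w],None,fx=6.5,fy=6.5,interpolation=cv2.INTER_CUBIC); b=a.copy()
    for P in M:
        for x,y in ((proj(m,place(P,.564,.0337,yw))-[u-w,v-w]+.5)*6.5).astype(int):
            if 0<=x<390 and 0<=y<390: b[y,x]=(0,255,0)
    t.append(cv2.resize(np.vstack([a,b]),(300,600)))
    d=cv2.absdiff(I[m],I0[m]).max(2)
cv2.imwrite("pics/fin.png",np.hstack(t))
E
```

```text
scene lugs dz -0.004 [ 0.5445  0.0542 -1.3719] 190.39590454101562
scene lugs dz 0 [ 0.5634  0.036  -1.1541] 161.17601013183594
scene lugs dz 0.004 [ 0.5647  0.0385 -1.1513] 160.98446655273438
top lugs dz -0.004 [ 0.5657  0.0331 -1.451 ] 230.64187622070312
top lugs dz 0 [ 0.5651  0.0329 -1.4532] 230.87765502929688
top lugs dz 0.004 [ 0.5642  0.0328 -1.4517] 231.1256103515625
```

View pics/fin.png

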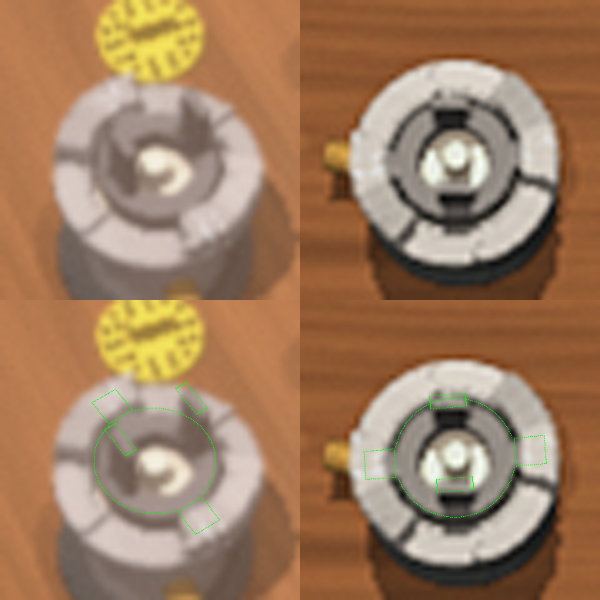

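In the top view the ring is level and concentric, with its yaw about −1.45 rad, or 1.30 rad clockwise of the gap. Its ears are hidden under the claws and its lugs stand at the predicted places. I'll do a quick numeric check that the bystanders did not move, then hand in.

```bash
python3 - <<'E'
from h import *
a,b=(cv2.imread(f"pics/scene{i}.png") for i in (0,8))
for n,(u,v) in dict(mug_a=(261,218),mug_b=(418,322),glass_a=(262,128),glass_b=(369,180),bowl=(283,114),spoon=(315,304),red=(254,192),blue1=(246,165),blue2=(358,139),yellow=(328,183)).items():
    A=[cv2.cvtColor(x[v-13:v+13,u-13:u+13],cv2.COLOR_BGR2GRAY).astype(np.float32) for x in(a,b)]
    s,r=cv2.phaseCorrelate(*A,cv2.createHanningWindow((26,26),cv2.CV_32F)); print(n,np.round(s,2),round(r,2))
s=env.read_state(); print(s["time_s"],s["wrist_force"].round(1)); print(job.close_job())
E
```

```text
mug_a [0.54 0.53] 0.99
mug_b [0.56 0.45] 1.01
glass_a [0.13 0.62] 0.86
glass_b [0.34 0.37] 0.98
bowl [0.59 0.57] 0.98
spoon [0.54 0.51] 0.99
red [0.58 0.32] 0.97
blue1 [0.47 0.73] 1.04
blue2 [0.55 0.44] 0.88
yellow [0.55 0.48] 0.98
42.025 [-0.7  1.2  0.5]
the job is handed in; nothing more can be done
None
```

I put the strainer, spacer and filter puck into the housing in that order. I then set the ring's ears in the gaps, screwed it clockwise onto the stops, let go, and handed the job in at 42 s.

**Checks that agreed**
- **Ring at the stop:** the turning torque rose to about 1.8 N m. In the final top view the ring sits level and centred, about 1.30 rad clockwise of the gap, with its ears under the claws.
- **Stack:** the spacer and filter met light contact within about 1.5 mm of the home heights I expected.
- **Bystanders:** the mugs, glasses, bowl, spoon and coloured discs show no shift that stands out. All ten read about the same half-pixel offset, which I take to be an artefact of the method.

**Checks that disagreed**
- **Hard stop when pressing:** before the ring was fully turned, pressing it down met a hard stop at 17 to 36 N. I first blamed the fingers touching the claws, then took it to be the sprung floor bottoming out. I eased back before turning on.
- **Final height from the scene camera:** the scene-camera fit of the lugs was poor: the yaw was off by about 0.3 rad and the height was not settled. I did not measure the floor's final travel, so the clamping rests on the stop torque and the top view.

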